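# Jack open a press mould and hold it

### The arm

A 6-joint arm with a two-finger parallel gripper is mounted at the origin on the work surface. World frame = base frame: x ahead of the robot, y to its left, z up, the work surface at z = 0. Lengths are in m, angles in rad, forces in N, time in s.
With the tool pointing down it reaches from about 0.25 to 0.775 m from the base axis. Payload 8.9 kg.
Tool frame: the origin (TCP) lies midway between the tips of the shut fingers; the grasp point (between the pads) lies manip.pinch_z behind it (manip.pinch_z is the distance from the TCP to the grasp point, in m); z points along the fingers, y is the line along which they close (so a half turn about z gives the same grasp; the last joint's range is limited). The gripper opens to 85 mm and grips with 20 to 120 N. Pads are 22 mm wide; open, the fingers measure 114 mm over their backs; the gripper's body (76 mm by 85 mm) begins 54 mm behind the grasp point. The pads swing forward as they close: fully open they stand 13 mm farther back than shut.
Start: joints at [-1.422, 0.291, -0.153, 1.127, 0, 1.431], TCP at [0.149, -0.503, 0.231] pointing down, gripper open.
Joint ranges: [-2.52, 2.52], [-0.91, 1.74], [-1.3, 1.37], [-1.96, 2.02], [-1.52, 1.47], [-3.14, 3.14]. Speed limits (rad/s): [2.22, 2.22, 2.79, 3.14, 3.14, 3.14].

### API

Orientations are given as a rotation vector (axis times angle).
In Python, from workcell import manip gives the robot as it stands.
- The arm moves only by the tool servo_tool, never from a script. Its argument "motion" is a list that holds one entry, the list of rows, each a list of 7 numbers: the shift along the tool's x, y, z normalised to -1 to 1, where 1 is 2 cm, then the turn, a rotation vector about the tool's x, y, z normalised to -1 to 1, where 1 is 0.08 rad, then the gripper command: -1 is shut, 1 is fully open, values between are in proportion. A call has 1 to 20 rows; each row shifts and turns the commanded pose from where the row before left it, along the tool's axes as they then stand; what a row does not reach is not made up. A row lasts 1/12 s, in which the tool goes at most 41.7 mm and 7.16 degrees, less where a joint would pass 70% of its speed; a pose out of reach is approached as far as the arm can. A call with a number of a shift or a turn outside -1 to 1 is refused whole. A call with a gripper value outside its range is refused whole. The fingers move at their own pace and stop on an object; "squeeze" is the grip in N (left out, the last holds). Time passes only in rows, so rows that do not move let the fingers close. It gives the time, the measured TCP pose, the force, the opening and the grip force at its end, in the units of the state.
- manip.get_obs(): the state, without advancing time (a new reading comes with each control period).
- manip.camera(name): name is "side" or "top" or "wrist"; returns a dict with "frame" (400x640x3 uint8, blue, green, red), "z_map" (400x640 float32, m along the optical axis (not along the pixel's ray), 0 where there is no reading), "fx", "fy", "cx", "cy" (pixels), "k1" (the pictures are not rectified: a ray, as slopes to the right and down, at radius r is drawn at 1 + k1 r^2 times it, then the intrinsics apply), "T" (4x4, takes a point from camera to world coordinates); the wrist camera has in their place "hand_eye" (4x4, takes a point from camera to tool coordinates, whose origin is the TCP and whose axes are the flange's). Camera axes: x right, y up, looking along -z (the intrinsics and any distortion apply to the point x, -y, -z); pixel columns grow to the right and rows downward; lengths in m; the calibration is good to about 2 mm. A picture is of the moment at which its call begins: read the wrist's pose just before it.
- manip.close_job(): hands the job in; it is judged then, once.
The state is a dict: "time_s": time; "joints": joint angles; "qvel": joint speeds; "effort": joint torques, N m; "ee_pos": TCP position; "orientation": TCP orientation; "ft_force": force on the tool from outside, world axes, zero at the start; "wrist_torque": the same for the moment, N m; "gripper_width": finger opening in m; "gripper_force": force on a finger pad.
Only numpy, scipy, OpenCV 4.12 (cv2) and the standard library are available. Lean on these libraries where they do the work, as an engineer would, in place of code of your own. Each camera call takes 0.05 s, during which the arm holds its last target. There are 200 camera calls.

### The job

Fit the taller of the two spool-shaped risers upright over the spindle of the lever jack, fully down and let go, then slide the jack so that the riser stands centred under the round lift pad on the underside of the mould's projecting lug. Push the pump handle fully down for a trial lift, let it come all the way up so that the mould is shut again, then push it fully down again and finish while still holding it down, with the mould raised on the jack. The robot itself must not touch the mould, and the other things on the bench stay where they are.

Things in the scene. Friction and masses are not known exactly. Their poses are not given: they have to be found in the camera images.
- spool_c (a point): centre (half-way up) of the riser: an aluminium spool standing upright, 50 mm tall, two flanges 44 mm across and 9 mm thick, waist 36 mm across, through bore 16.6 mm, about 0.12 kg; z is its axis
- spool: the same riser, origin at the centre of its underside
- spindle_seat (a point): centre of the flat round seat (40 mm across) on top of the jack's ram, 58 mm above the bench with the handle up; the spindle (12.4 mm thick, tapered tip) rises 30 mm from this point; the riser's underside rests on the seat. The point rises with the ram by up to 26 mm
- jack: loose steel lever jack standing on the bench, about 0.9 kg in all; origin at the bench under the middle of the jack; its x axis runs from the carrying post (rear) to the spindle (front). Base plate 90 mm wide (y), 12 mm thick, from x = -115 to +100 mm; spindle axis at x = +75 mm, pump-handle bar at about x = -41 mm, carrying post at x = -100 mm, all at y = 0. It is heavy at the front, so it slides along the bench by its post rather than being lifted
- jack_post (a point): grip point of the jack's fixed upright carrying post, 90 mm above the bench; post 22 mm thick along the jack's y, 26 mm along its x, top at 109 mm; axes as jack
- handle_bar (a point): centre of the pump handle's rubber cross bar: a cylinder 22 mm in diameter, 64 mm long along the jack's y; its centre starts 97 mm above the bench and goes down 50 mm, in an arc of 85 mm radius about a hinge 81 mm ahead of it (towards the spindle) and 72 mm above the bench; it moves at most 4 mm backwards on the way
- pump_handle (a joint): pump handle angle, rad: 0 up (a return spring brings it back when let go), 0.6 fully down at its stop; the ram rises 43 mm per rad. Fully down under the mould's load takes about 10 to 18 N on the cross bar
- lift_pad (a point): centre of the underside of the lift pad: round steel boss, 30 mm across, 10 mm high, under a flat lug (40 mm wide, 14 mm thick) that juts 100 mm from the mould's upper half; 115 mm above the bench when shut, so 7 mm above a riser standing on the lowered jack; a bolt head of 20 mm on top of the lug marks the same spot. Its x axis points from the lug into the mould, whose front face is 70 mm past the pad
- mould: fixed two-part plaster mould, 240 (x) x 280 (y) mm, 160 mm tall, on a board 260 x 300 mm; origin at the bench straight below the lift pad, the mould itself lies from x = 70 to 310 mm; its front, with the lug, faces its -x; the upper half is hinged along the rear edge and falls shut by its own weight; with the jack fully up the pad stands about 19 mm higher than when shut
- short_spool: the shorter aluminium spool (not wanted): same 44 mm flanges, 30 mm tall; origin at the centre of its underside
- jar: closed jar, 60 mm across, 85 mm tall, bystander; origin at centre of its underside
- cup: white ceramic cup, 76 mm across the rim, 85 mm tall, bystander; origin at centre of its underside
- plaster_piece: loose plaster block 100 x 70 x 35 mm, bystander; origin at centre of its underside
- marker: white marker 140 x 16 x 16 mm lying along its own x, bystander
- kidney: flat wooden rib 90 x 50 x 6 mm, bystander

How it is judged:
By the outcome, as a careful person would: the job done as asked, in the order asked, and still so for the second after the job is handed in, while the arm keeps its last pose, push and grip.
It also fails if it takes over 72 s, if anything falls off the work surface, if the arm or the gripper's body presses on something with over 40 N, if the wrist force passes 120 N, or if a joint passes its speed limit or range.

## Working session

There is one attempt and no reset: what is moved stays moved. The work goes in short steps, Python scripts to look and compute and a tool call to move; the robot and the scene stay as the last step left them, time stands still between calls to the robot, and variables do not carry over. Pictures are saved under pics/ and viewed, at most 10 in all, crops included, and the job is handed in when it is done.

Besides the shell and the picture viewer there is one more tool, called after "Request:" by a JSON object that holds its "api" and its "payload". servo_tool: Moves the arm, as the interface text tells. Scaled input: -1 to 1 covers 2 cm each way for a shift and 0.08 rad each way for a turn. Its arguments: {"type":"object","properties":{"motion":{"type":"array","items":{"type":"array","items":{"type":"array","items":{"type":"number"}}}},"squeeze":{"type":"number"}},"required":["motion"]}

```bash
ls; mkdir -p pics
cat > h.py <<'E'
import numpy as np, cv2
from scipy.spatial.transform import Rotation as R
from workcell import manip
def cloud(name):
    o=manip.get_obs(); c=manip.camera(name)
    z=c["z_map"].astype(float); v,u=np.mgrid[0:z.shape[0],0:z.shape[1]]
    K=np.array([[c["fx"],0,c["cx"]],[0,c["fy"],c["cy"]],[0,0,1.]])
    p=cv2.undistortPoints(np.stack([u,v],-1).reshape(-1,1,2).astype(float),K,np.array([c["k1"],0,0,0.])).reshape(*z.shape,2)
    P=np.stack([p[...,0]*z,-p[...,1]*z,-z,np.ones_like(z)],-1)
    if "T" in c: T=np.array(c["T"])
    else:
        T=np.eye(4);T[:3,:3]=R.from_rotvec(o["orientation"]).as_matrix();T[:3,3]=o["ee_pos"];T=T@np.array(c["hand_eye"])
    W=(P@T.T)[...,:3]; W[z<=0]=np.nan
    return c["frame"],W,T
E
python3 - <<'E'
from h import *
print(manip.get_obs(), manip.pinch_z)
for n in("top","side"):
    f,W,T=cloud(n); cv2.imwrite(f"pics/{n}0.png",f); np.save(n+"0.npy",W); print(n,T.round(3))
E
```

```text
pics
{'time_s': 0.0, 'joints': array([-1.42229571e+00,  2.91273602e-01, -1.54099692e-01,  1.12667977e+00,
       -7.64516415e-06,  1.43151719e+00]), 'qvel': array([ 2.01455247e-03, -1.61618584e-03, -5.12547223e-04, -2.29351377e-03,
        2.40286422e-06, -9.81508896e-04]), 'effort': array([-5.12758288e-04, -5.37140858e+01,  3.31368470e+01,  1.58741249e-02,
       -4.34236472e-04, -5.11099643e-07]), 'ee_pos': array([ 0.1489573 , -0.50299176,  0.2307457 ]), 'orientation': array([-3.10788279e+00, -4.50304932e-01,  2.11023711e-05]), 'ft_force': array([ 0.11480876, -0.36346197, -0.09569456]), 'wrist_torque': array([ 0.0173103 , -0.01431396,  0.00990166]), 'gripper_force': 0.0, 'gripper_width': 0.08553502178802522} 0.0187
top [[-0.026  0.98  -0.196  0.295]
 [-0.999 -0.03  -0.02  -0.016]
 [-0.026  0.195  0.98   1.287]
 [ 0.     0.     0.     1.   ]]
side [[-0.995  0.068 -0.077  0.415]
 [-0.102 -0.711  0.695  0.819]
 [-0.008  0.7    0.714  0.958]
 [ 0.     0.     0.     1.   ]]
```

View pics/top0.png

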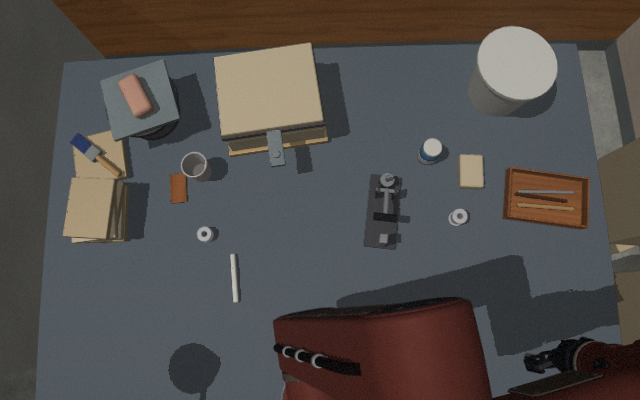

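View pics/side0.png

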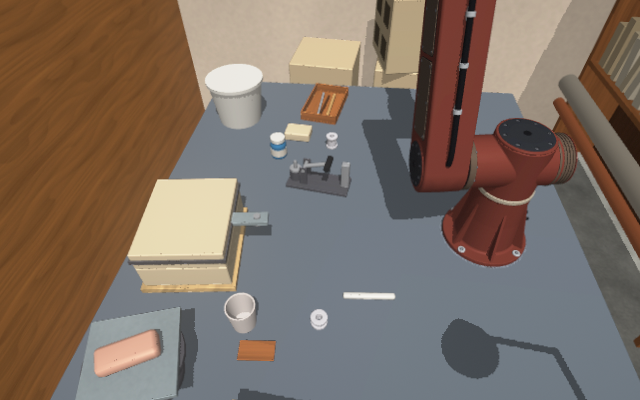

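The top view shows two spools at (205,234) and (460,217). The jack's spindle is near (388,180) and its post near (384,240). The lug's bolt is near (277,152). Next I'll measure these.

Run:
```python
from h import *
W=np.load("top0.npy"); S=np.load("side0.npy")
def comp(W,lo,hi,box):
    m=(W[...,2]>lo)&(W[...,2]<hi)&(W[...,0]>box[0])&(W[...,0]<box[1])&(W[...,1]>box[2])&(W[...,1]<box[3]); return W[m]
for nm,(u,v) in dict(spA=(205,234),spB=(460,217),spindle=(388,180),post=(384,240),bolt=(277,152),jar=(431,150),table=(300,200)).items(): print(nm,W[v,u].round(3))
for nm,(u,v) in dict(spA=(205,234),spB=(460,217)).items():
    c=W[v-8,u]if np.isnan(W[v,u]).any() else W[v,u]
    for X,n in((W,'top'),(S,'side')):
        p=comp(X,0.012,.08,(c[0]-.04,c[0]+.04,c[1]-.04,c[1]+.04)); 
        if len(p)<5: print(n,'none');continue
        h=np.percentile(p[:,2],95); t=p[p[:,2]>h-.005]; print(nm,n,'h',h.round(4),'ctr',((t.min(0)+t.max(0))/2).round(4),(t.max(0)-t.min(0)).round(3),len(t))
f0=cv2.imread("pics/top0.png"); f1=cv2.imread("pics/side0.png")
a=cv2.resize(f0[120:260,250:480],None,fx=3.4,fy=3.4,interpolation=cv2.INTER_CUBIC); 
cv2.imwrite("pics/a.png",a)
# jack cloud
for X,n in((W,'top'),(S,'side')):
    c=W[210,385]
    b=(c[0]-.13,c[0]+.13,c[1]-.08,c[1]+.06)
    p=comp(X,.006,.018,b); (ct,sz,an)=cv2.minAreaRect(p[:,:2].astype(np.float32)*1000); print(n,'base',ct,sz,an)
    for lo,hi in((.05,.064),(.064,.095),(.1,.115)):
        q=comp(X,lo,hi,b); print(lo,hi,len(q),q.min(0).round(3),q.max(0).round(3),q.mean(0).round(3))
    c=W[152,277]; q=comp(X,.125,.156,(c[0]-.08,c[0]+.045,c[1]-.05,c[1]+.05)); (ct,sz,an)=cv2.minAreaRect(q[:,:2].astype(np.float32)*1000);print('lug',ct,sz,an,np.percentile(q[:,2],[5,50,95]).round(3))
    t=q[q[:,2]>.1425]; print('bolt',len(t),t.mean(0).round(4) if len(t) else '')
    m=comp(X,.15,.17,(.3,.9,-.1,.5)); print('mouldtop',cv2.minAreaRect(m[:,:2].astype(np.float32)*1000))
```

```text
spA [ 0.477  0.348 -0.006]
spB [ 0.5   -0.396  0.027]
spindle [ 0.605 -0.189  0.071]
post [ 0.432 -0.164  0.106]
bolt [0.673 0.115 0.145]
jar [ 0.684 -0.313  0.087]
table [ 0.571  0.064 -0.006]
spA top h 0.0333 ctr [0.4724 0.341  0.0318] [0.041 0.041 0.007] 115
spA side h 0.0328 ctr [0.4719 0.3412 0.0319] [0.042 0.043 0.008] 183
spB top h 0.0538 ctr [ 0.4993 -0.3881  0.0527] [0.041 0.038 0.008] 100
spB side h 0.0503 ctr [ 0.4967 -0.3863  0.0487] [0.038 0.043 0.006] 52
top base (515.5966186523438, -181.79014587402344) (250.4078826904297, 130.03468322753906) 0.7235499620437622
0.05 0.064 149 [ 0.423 -0.205  0.05 ] [ 0.63  -0.15   0.064] [ 0.594 -0.184  0.058]
0.064 0.095 243 [ 0.423 -0.211  0.065] [ 0.616 -0.149  0.095] [ 0.557 -0.179  0.082]
0.1 0.115 262 [ 0.423 -0.2    0.1  ] [ 0.516 -0.14   0.114] [ 0.476 -0.168  0.106]
lug (678.5386962890625, 118.79135131835938) (82.06681060791016, 40.6075325012207) 6.8411664962768555 [0.134 0.139 0.145]
bolt 53 [0.6705 0.1168 0.1451]
mouldtop ((779.9019775390625, 243.94613647460938), (511.9735412597656, 240.17462158203125), 89.99664306640625)
side base (525.4674682617188, -174.7569580078125) (96.05415344238281, 214.7542266845703) 82.00968170166016
0.05 0.064 114 [ 0.421 -0.205  0.05 ] [ 0.627 -0.148  0.064] [ 0.565 -0.171  0.057]
0.064 0.095 243 [ 0.42  -0.21   0.065] [ 0.611 -0.138  0.094] [ 0.531 -0.17   0.08 ]
0.1 0.115 125 [ 0.421 -0.203  0.1  ] [ 0.517 -0.138  0.114] [ 0.471 -0.164  0.106]
lug (677.8917236328125, 120.93440246582031) (84.71429443359375, 43.00663375854492) 8.294295310974121 [0.13  0.137 0.144]
bolt 31 [0.6668 0.1197 0.1452]
mouldtop ((811.6265869140625, 248.06324768066406), (181.4228057861328, 503.0639343261719), 5.063096523284912)
```

View pics/a.png

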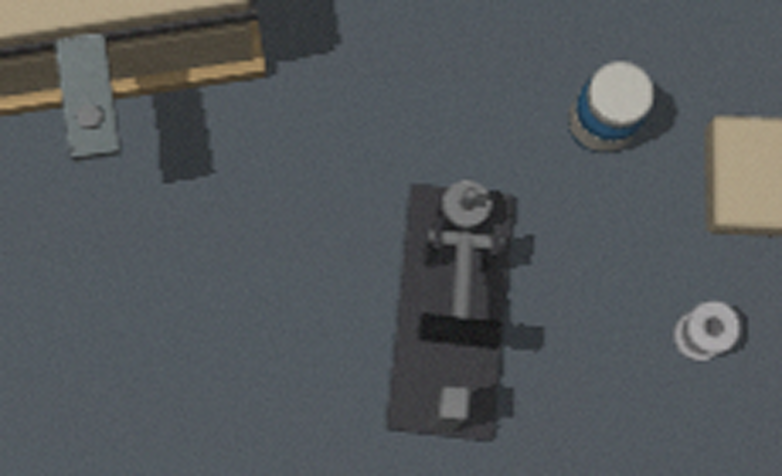

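Request:
{"api": "servo_tool", "payload": {"motion": [[[0,0,0,0,0,-1,1],[0,0,0,0,0,-1,1],[0,0,0,0,0,-1,1],[0,0,0,0,0,-1,1],[0,0,0,0,0,-1,1],[0,0,0,0,0,-1,1],[0,0,0,0,0,-1,1],[0,0,0,0,0,-1,1],[0,0,0,0,0,-1,1],[0,0,0,0,0,-1,1],[0,0,0,0,0,-1,1],[0,0,0,0,0,-1,1],[0,0,0,0,0,-1,1],[0,0,0,0,0,-1,1],[0,0,0,0,0,-1,1],[0,0,0,0,0,-1,1],[0,0,0,0,0,-1,1],[0,0,0,0,0,-1,1],[0,0,0,0,0,-1,1],[0,0,0,0,0,-1,1]]]}}

```text
time_s: 1.77
ee_pos: [0.149, -0.5031, 0.231]
orientation: [-1.838, -2.547, -0.001]
ft_force: [-1.0, -0.1, 0.4]
gripper_width: 0.0856
gripper_force: 0.0
```

Request:
{"api": "servo_tool", "payload": {"motion": [[[0,0,0,0,0,-1,1],[0,0,0,0,0,-1,1],[0,0,0,0,0,-1,1],[0,0,0,0,0,-1,1],[0,0,0,0,0,-1,1],[0,0,0,0,0,-1,1],[0,0,0,0,0,-1,1],[0,0,0,0,0,-1,1],[0,0,0,0,0,-1,1],[0,0,0,0,0,-1,1],[0,0,0,0,0,-1,1],[0,0,0,0,0,-1,1],[0,0,0,0,0,-1,1],[0,0,0,0,0,-0.9,1],[0,0,0,0,0,0,1]]]}}

```text
time_s: 3.02
ee_pos: [0.149, -0.5031, 0.231]
orientation: [-0.218, -3.134, -0.001]
ft_force: [-0.4, 0.0, -0.1]
gripper_width: 0.0854
gripper_force: 0.0
```

```bash
cat >> h.py <<'E'
def plan(target,yaw=None):
    "shift (in 2cm units) and turn (0.08 rad units) in tool axes from the current pose, to TCP target, tool x at yaw (deg)"
    o=manip.get_obs(); M=R.from_rotvec(o["orientation"]).as_matrix()
    d=M.T@(np.array(target)-o["ee_pos"])/0.02
    cur=np.degrees(np.arctan2(M[1,0],M[0,0])); tilt=np.degrees(np.arccos(-M[2,2]))
    Rt=None
    if yaw is not None:
        y=np.radians(yaw); c,s=np.cos(y),np.sin(y)
        D=np.array([[c,s,0],[s,-c,0],[0,0,-1.]]); Rt=(R.from_matrix(M.T@D).as_rotvec()/0.08).round(2)
    print("t",round(o["time_s"],2),"tcp",o["ee_pos"].round(4),"yaw",cur.round(2),"tilt",tilt.round(2),"F",o["ft_force"].round(1),"w",round(o["gripper_width"],4),round(o["gripper_force"],1))
    print("shift units",d.round(2),"turn units",Rt)
E
python3 -c "
from h import *
plan([.498,-.387,.2],172)"
```

```text
t 3.02 tcp [ 0.149  -0.5031  0.231 ] yaw 172.06 tilt 0.04 F [-0.4  0.  -0.1] w 0.0854 0.0
shift units [-16.48   8.16   1.55] turn units [ 0.01 -0.    0.01]
```

Request:
{"api": "servo_tool", "payload": {"motion": [[[-0.97,0.48,0.09,0,0,0,1],[-0.97,0.48,0.09,0,0,0,1],[-0.97,0.48,0.09,0,0,0,1],[-0.97,0.48,0.09,0,0,0,1],[-0.97,0.48,0.09,0,0,0,1],[-0.97,0.48,0.09,0,0,0,1],[-0.97,0.48,0.09,0,0,0,1],[-0.97,0.48,0.09,0,0,0,1],[-0.97,0.48,0.09,0,0,0,1],[-0.97,0.48,0.09,0,0,0,1],[-0.97,0.48,0.09,0,0,0,1],[-0.97,0.48,0.09,0,0,0,1],[-0.97,0.48,0.09,0,0,0,1],[-0.97,0.48,0.09,0,0,0,1],[-0.97,0.48,0.09,0,0,0,1],[-0.97,0.48,0.09,0,0,0,1],[-0.97,0.48,0.09,0,0,0,1],[0,0,0,0,0,0,1],[0,0,0,0,0,0,1]]]}}

```text
time_s: 4.6
ee_pos: [0.499, -0.3878, 0.2]
orientation: [-0.223, -3.133, -0.001]
ft_force: [-0.4, -0.6, -0.8]
gripper_width: 0.0856
gripper_force: 0.0
```

```bash
cat >> h.py <<'E'
def circ(W,c,lo,hi,r=.04,label=''):
    m=(W[...,2]>lo)&(W[...,2]<hi)&(np.hypot(W[...,0]-c[0],W[...,1]-c[1])<r); p=W[m][:,:2]
    if len(p)<10: print(label,'few',len(p)); return
    (x,y),rr=cv2.minEnclosingCircle((p*1000).astype(np.float32)); print(label,'n',len(p),'circle mm',round(x,1),round(y,1),'r',round(rr,1),'bbox mid',((p.min(0)+p.max(0))/2*1000).round(1),'ztop',np.nanpercentile(W[m][:,2],[50,95]).round(4))
E
python3 - <<'E'
from h import *
f,W,T=cloud("wrist"); cv2.imwrite("pics/w1.png",f); np.save("w1.npy",W); print(T.round(3))
plan([.498,-.387,.0065],172)
circ(W,(.498,-.387),.044,.056,.035,'spool')
f,W,T=cloud("top");circ(W,(.498,-.387),.044,.056,.035,'spool top')
E
```

```text
[[ 0.142 -0.956 -0.257  0.433]
 [ 0.99   0.137  0.036 -0.379]
 [ 0.001 -0.259  0.966  0.343]
 [ 0.     0.     0.     1.   ]]
t 4.65 tcp [ 0.4983 -0.3882  0.2002] yaw 171.83 tilt 0.06 F [-0.3 -0.5  0.2] w 0.0854 0.0
shift units [0.02 0.05 9.69] turn units [ 0.   -0.01 -0.04]
spool n 1093 circle mm 499.5 -389.3 r 21.7 bbox mid [ 499.4 -389.3] ztop [0.0502 0.0514]
spool top n 50 circle mm 504.7 -382.2 r 18.2 bbox mid [ 505.1 -380.8] ztop [0.05   0.0543]
```

View pics/w1.png

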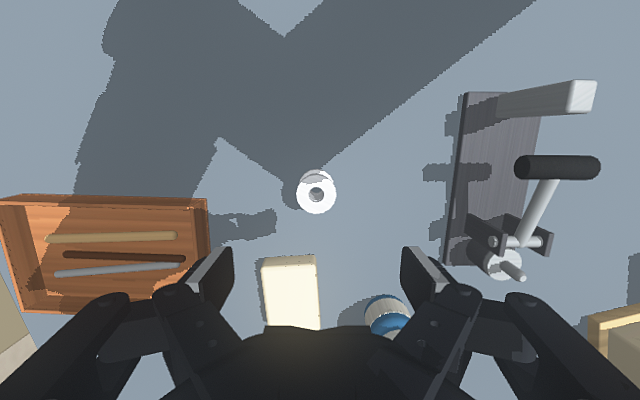

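The wrist view shows the tall spool standing at (316,192), with a measured radius of 21.7 mm and its top at 50 mm. I'll go down and grip it at the waist.

Request:
{"api": "servo_tool", "payload": {"motion": [[[-0.06,-0.04,1,0,0,-0.04,1],[0,0,1,0,0,0,1],[0,0,1,0,0,0,1],[0,0,1,0,0,0,1],[0,0,1,0,0,0,1],[0,0,1,0,0,0,1],[0,0,1,0,0,0,1],[0,0,1,0,0,0,1],[0,0,0.9,0,0,0,1],[0,0,0.6,0,0,0,1],[0,0,0.2,0,0,0,1],[0,0,0,0,0,0,0.3],[0,0,0,0,0,0,-1],[0,0,0,0,0,0,-1],[0,0,0,0,0,0,-1],[0,0,0,0,0,0,-1],[0,0,0,0,0,0,-1],[0,0,0,0,0,0,-1]]], "squeeze": 50}}

```text
time_s: 6.2
ee_pos: [0.5003, -0.3901, 0.0083]
orientation: [0.217, 3.132, -0.003]
ft_force: [-2.4, 0.9, 5.6]
gripper_width: 0.0416
gripper_force: 49.7
```

Request:
{"api": "servo_tool", "payload": {"motion": [[[0,0,-0.3,0,0,0,-1],[0,0,-0.8,0,0,0,-1],[0,0,-1,0,0,0,-1],[0,0,-1,0,0,0,-1],[0,0,-1,0,0,0,-1],[0,0,-1,0,0,0,-1],[0,0,-1,0,0,0,-1],[0,0,-1,0,0,0,-1],[0,0,-1,0,0,0,-1],[0,0,0,0,0,0,-1],[0,0,0,0,0,0,-1]]]}}

```text
time_s: 7.12
ee_pos: [0.5002, -0.3899, 0.17]
orientation: [0.217, 3.132, -0.003]
ft_force: [-0.2, -0.3, -1.9]
gripper_width: 0.0419
gripper_force: 50.8
```

Run:
```python
from h import *
f,W,T=cloud("wrist"); cv2.imwrite("pics/w2.png",f); np.save("w2.npy",W)
plan([.606,-.188,.15],172)
o=manip.get_obs()
circ(W,o["ee_pos"][:2],o["ee_pos"][2]+.03,o["ee_pos"][2]+.06,.026,'held')
W1=np.load("w1.npy")
for X,n in((W1,'w1'),(W,'w2')):
    circ(X,(.606,-.188),.054,.062,.03,n+' seat')
    circ(X,(.606,-.188),.072,.095,.015,n+' spindle')
    circ(X,(.433,-.164),.1,.115,.025,n+' post')
    m=(X[...,2]>.007)&(X[...,2]<.016)&(np.abs(X[...,0]-.53)<.14)&(np.abs(X[...,1]+.175)<.08)
    if m.sum()>100: print(cv2.minAreaRect((X[m][:,:2]*1000).astype(np.float32)))
```

```text
t 7.17 tcp [ 0.4996 -0.3893  0.1687] yaw 172.06 tilt 0.02 F [-0.5  0.6 -2.1] w 0.0415 50.8
shift units [-3.88 10.7   0.93] turn units [-0.    0.    0.01]
held n 7984 circle mm 499.1 -389.3 r 25.8 bbox mid [ 497.2 -388.8] ztop [0.2119 0.2132]
w1 seat n 641 circle mm 609.9 -188.2 r 20.5 bbox mid [ 609.2 -188.3] ztop [0.0583 0.0596]
w1 spindle n 201 circle mm 608.8 -189.2 r 6.4 bbox mid [ 608.8 -189.6] ztop [0.0828 0.0882]
w1 post n 1125 circle mm 436.8 -163.7 r 15.9 bbox mid [ 436.3 -163.7] ztop [0.1088 0.1103]
((527.5037841796875, -176.70205688476562), (91.85012817382812, 215.3131103515625), 81.6792221069336)
w2 seat n 785 circle mm 605.0 -184.2 r 25.5 bbox mid [ 609.7 -185.9] ztop [0.0583 0.0596]
w2 spindle n 270 circle mm 609.2 -189.1 r 6.6 bbox mid [ 609.1 -189.7] ztop [0.0826 0.0886]
w2 post n 1478 circle mm 436.6 -164.1 r 15.7 bbox mid [ 436.4 -164.5] ztop [0.1087 0.1103]
((528.2874145507812, -176.9322509765625), (91.77336120605469, 215.3693084716797), 81.70738983154297)
```

View pics/w2.png

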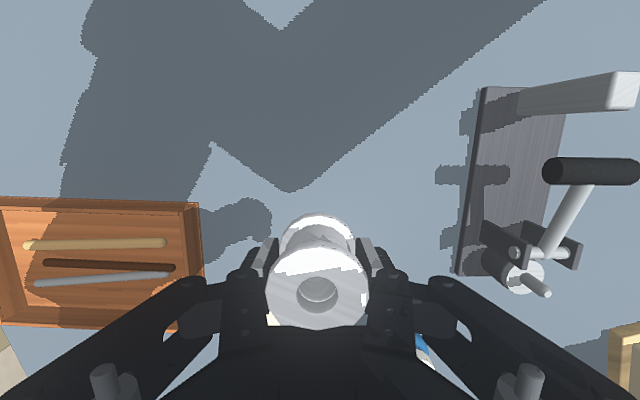

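The spool is held upright, with its bore at (318,290). The spindle is near (525,275), with its measured point at (609,-189) mm. I'll measure the spool's axis in the hand.

Run:
```python
from h import *
f=cv2.imread("pics/w2.png"); W=np.load("w2.npy"); o=manip.get_obs()
g=f.min(2)>185
m=g&(W[...,2]>.205)&(W[...,2]<.218)&(np.hypot(W[...,0]-.4995,W[...,1]+.3895)<.03)
p=W[m]; A=np.c_[p[:,:2]-p[:,:2].mean(0),np.ones(len(p))]; s=np.linalg.lstsq(A,p[:,2],rcond=None)[0]; print(len(p),'plane slope',s.round(4))
print(cv2.minEnclosingCircle((p[:,:2]*1000).astype(np.float32)), ((p.min(0)+p.max(0))/2).round(4),(p.max(0)-p.min(0)).round(4))
# bore: pixels inside top face mask not in plane
k=np.zeros(m.shape,np.uint8); k[m]=1; cs,h=cv2.findContours(k,cv2.RETR_CCOMP,cv2.CHAIN_APPROX_NONE)
for c,hh in zip(cs,h[0]):
    if hh[3]>=0 and len(c)>40:
        q=np.array([W[v,u] for u,v in c[:,0]])*1000; q=q[~np.isnan(q).any(1)]; print('bore',len(q),cv2.fitEllipse(q[:,:2].astype(np.float32)))
plan([.609,-.1894,.13],171.6)
```

```text
3661 plane slope [ 0.0095 -0.0011  0.212 ]
((499.42144775390625, -390.1126708984375), 21.983675003051758) [ 0.4969 -0.3898  0.2099] [0.0379 0.0419 0.0093]
t 7.17 tcp [ 0.4996 -0.3893  0.1687] yaw 172.06 tilt 0.02 F [-0.5  0.6 -2.1] w 0.0415 50.8
shift units [-4.04 10.66  1.93] turn units [-0.   0.   0.1]
```

Request:
{"api": "servo_tool", "payload": {"motion": [[[-0.37,0.97,0.1,0,0,0.1,-1],[-0.37,0.97,0.18,0,0,0,-1],[-0.37,0.97,0.18,0,0,0,-1],[-0.37,0.97,0.18,0,0,0,-1],[-0.37,0.97,0.18,0,0,0,-1],[-0.37,0.97,0.18,0,0,0,-1],[-0.37,0.97,0.18,0,0,0,-1],[-0.37,0.97,0.18,0,0,0,-1],[-0.37,0.97,0.18,0,0,0,-1],[-0.37,0.97,0.18,0,0,0,-1],[-0.35,0.97,0.18,0,0,0,-1],[0,0,0,0,0,0,-1],[0,0,0,0,0,0,-1],[0,0,0,0,0,0,-1]]]}}

```text
time_s: 8.33
ee_pos: [0.6101, -0.19, 0.1297]
orientation: [-0.23, -3.131, -0.0]
ft_force: [0.1, -0.7, -1.1]
gripper_width: 0.0418
gripper_force: 50.9
```

Run:
```python
from h import *
plan([.6092,-.1889,.066],171.6)
```

```text
t 8.33 tcp [ 0.6101 -0.19    0.1297] yaw 171.61 tilt 0.1 F [ 0.1 -0.7 -1.1] w 0.0418 50.9
shift units [0.05 0.05 3.18] turn units [ 0.   -0.02  0.  ]
```

Request:
{"api": "servo_tool", "payload": {"motion": [[[0.03,0.03,0.5,0,0,0,-1],[0,0,0.5,0,0,0,-1],[0,0,0.3,0,0,0,-1],[0,0,0.2,0,0,0,-1],[0,0,0.2,0,0,0,-1],[0,0,0.2,0,0,0,-1],[0,0,0.2,0,0,0,-1],[0,0,0.2,0,0,0,-1],[0,0,0.2,0,0,0,-1],[0,0,0,0,0,0,-1]]]}}

```text
time_s: 9.17
ee_pos: [0.6099, -0.1892, 0.0798]
orientation: [-0.23, -3.132, -0.001]
ft_force: [0.0, -0.4, -1.3]
gripper_width: 0.0415
gripper_force: 50.9
```

Request:
{"api": "servo_tool", "payload": {"motion": [[[0,0,0.2,0,0,0,-1],[0,0,0.2,0,0,0,-1],[0,0,0.15,0,0,0,-1],[0,0,0.1,0,0,0,-1],[0,0,0,0,0,0,-1]]]}}

```text
time_s: 9.58
ee_pos: [0.61, -0.1892, 0.0671]
orientation: [-0.23, -3.132, -0.0]
ft_force: [-0.4, 0.2, -1.3]
gripper_width: 0.042
gripper_force: 50.9
```

Request:
{"api": "servo_tool", "payload": {"motion": [[[0,0,0.05,0,0,0,-1],[0,0,0.05,0,0,0,-1],[0,0,0,0,0,0,-1]]]}}

```text
time_s: 9.83
ee_pos: [0.6107, -0.1894, 0.0662]
orientation: [0.23, 3.132, -0.0]
ft_force: [-0.4, -0.0, 2.5]
gripper_width: 0.0419
gripper_force: 50.8
```

Request:
{"api": "servo_tool", "payload": {"motion": [[[0,0,0,0,0,0,0.2],[0,0,0,0,0,0,1],[0,0,0,0,0,0,1],[0,0,0,0,0,0,1],[0,0,0,0,0,0,1],[0,0,-0.5,0,0,0,1],[0,0,-1,0,0,0,1],[0,0,-1,0,0,0,1],[0,0,-1,0,0,0,1],[0.7,0,-1,0,0,0,1],[1,0,-1,0,0,0,1],[1,0,-1,0,0,0,1],[1,0,0,0,0,0,1],[1,0,0,0,0,0,1],[1,0,0,0,0,0,1],[1,0,0,0,0,0,1],[1,0,0,0,0,0,1],[1,0,0,0,0,0,1],[0,0,0,0,0,0,1],[0,0,0,0,0,0,1]]]}}

```text
time_s: 11.5
ee_pos: [0.438, -0.164, 0.1967]
orientation: [0.231, 3.132, -0.001]
ft_force: [-0.4, -0.4, -0.4]
gripper_width: 0.0852
gripper_force: 0.0
```

Run:
```python
from h import *
plan([.4366,-.1642,.0715],171.6)
for n in("side","wrist"):
    f,W,T=cloud(n)
    circ(W,(.609,-.189),.101,.112,.035,n+' spool'); circ(W,(.4366,-.164),.1,.115,.025,n+' post')
    if n=="side": a=cv2.resize(f[120:220,250:400],None,fx=4,fy=4)
    else: b=cv2.resize(f,None,fx=.64,fy=.64)
p=np.zeros((400,600+410,3),np.uint8); p[:,:600]=a; p[:256,600:]=b; cv2.imwrite("pics/c.png",cv2.resize(p,(792,314)))
```

```text
t 11.5 tcp [ 0.438  -0.164   0.1967] yaw 171.57 tilt 0.08 F [-0.4 -0.4 -0.4] w 0.0852 0.0
shift units [ 0.07 -0.02  6.26] turn units [-0.01  0.02 -0.01]
side spool n 90 circle mm 604.7 -186.9 r 23.8 bbox mid [ 606.2 -186.7] ztop [0.1062 0.109 ]
side post n 46 circle mm 433.7 -159.3 r 15.1 bbox mid [ 433.7 -159.7] ztop [0.107  0.1105]
wrist spool few 0
wrist post n 734 circle mm 435.6 -162.9 r 15.2 bbox mid [ 435.7 -163. ] ztop [0.1091 0.1103]
```

View pics/c.png

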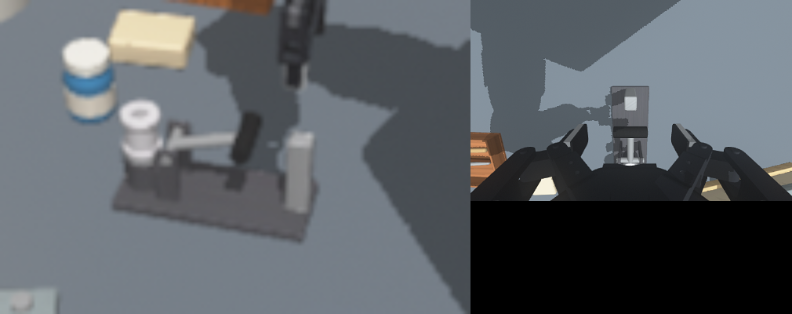

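The side view shows the spool seated at full height, with its top at about 108 mm. The wrist crop shows the post between the open fingers. I'll grip the post.

Request:
{"api": "servo_tool", "payload": {"motion": [[[0.07,0,1,0,0,0,1],[0,0,1,0,0,0,1],[0,0,1,0,0,0,1],[0,0,1,0,0,0,1],[0,0,1,0,0,0,1],[0,0,0.8,0,0,0,1],[0,0,0.45,0,0,0,1],[0,0,0,0,0,0,0.2],[0,0,0,0,0,0,-1],[0,0,0,0,0,0,-1],[0,0,0,0,0,0,-1],[0,0,0,0,0,0,-1],[0,0,0,0,0,0,-1],[0,0,0,0,0,0,-1]]], "squeeze": 110}}

```text
time_s: 12.77
ee_pos: [0.4374, -0.1639, 0.0717]
orientation: [0.229, 3.132, -0.001]
ft_force: [-0.7, 0.9, 8.2]
gripper_width: 0.0207
gripper_force: 107.8
```

Run:
```python
from h import *
plan([.4177,.0835,.0713],187.5)
```

```text
t 12.77 tcp [ 0.4374 -0.1639  0.0717] yaw 171.63 tilt 0.09 F [-0.7  0.9  8.2] w 0.0207 107.8
shift units [2.78e+00 1.21e+01 1.00e-02] turn units [-0.01  0.02 -3.46]
```

Request:
{"api": "servo_tool", "payload": {"motion": [[[0.03,0.2,0,0,0,0,-1],[0.1,0.4,0,0,0,0,-1],[0.15,0.6,0,0,0,0,-1],[0.16,0.7,0,0,0,0,-1],[0.16,0.7,0,0,0,0,-1],[0.16,0.7,0,0,0,0,-1],[0.16,0.7,0,0,0,0,-1],[0.16,0.7,0,0,0,0,-1],[0.16,0.7,0,0,0,0,-1],[0.16,0.7,0,0,0,0,-1],[0.16,0.7,0,0,0,0,-1],[0.16,0.7,0,0,0,0,-1],[0.16,0.7,0,0,0,0,-1],[0.16,0.7,0,0,0,0,-1],[0.16,0.7,0,0,0,0,-1],[0.16,0.7,0,0,0,0,-1],[0.16,0.7,0,0,0,0,-1],[0.16,0.7,0,0,0,0,-1],[0.1,0.5,0,0,0,0,-1],[0.03,0.2,0,0,0,0,-1]]]}}

```text
time_s: 14.43
ee_pos: [0.4185, 0.089, 0.0719]
orientation: [0.231, 3.13, -0.006]
ft_force: [-1.9, -15.5, 14.0]
gripper_width: 0.0205
gripper_force: 110.2
```

Request:
{"api": "servo_tool", "payload": {"motion": [[[0,0,0,0,0,-0.2,-1],[0,0,0,0,0,-0.3,-1],[0,0,0,0,0,-0.3,-1],[0,0,0,0,0,-0.4,-1],[0,0,0,0,0,-0.4,-1],[0,0,0,0,0,-0.4,-1],[0,0,0,0,0,-0.4,-1],[0,0,0,0,0,-0.4,-1],[0,0,0,0,0,-0.4,-1],[0,0,0,0,0,-0.26,-1],[0,0,0,0,0,0,-1],[0,0,0,0,0,0,-1]]]}}

```text
time_s: 15.43
ee_pos: [0.4192, 0.0891, 0.0717]
orientation: [-0.203, 3.132, -0.002]
ft_force: [3.2, -4.9, 4.4]
gripper_width: 0.0207
gripper_force: 109.0
```

Run:
```python
from h import *
plan([.4177,.0835,.0713],187.5)
ims=[]
for n in("top","side","wrist"):
    f,W,T=cloud(n); np.save(n+"3.npy",W)
    circ(W,(.590,.106),.1,.113,.035,n+' spool')
    circ(W,(.67,.1165),.1425,.152,.018,n+' bolt')
    m=(W[...,2]>.13)&(W[...,2]<.142)&(abs(W[...,0]-.67)<.06)&(abs(W[...,1]-.117)<.05)
    if m.sum()>50: print('lug',cv2.minAreaRect((W[m][:,:2]*1000).astype(np.float32)))
    ims.append(f)
a=cv2.resize(ims[0][120:280,200:400],(400,320)); b=cv2.resize(ims[2],(400,250)); c=cv2.resize(ims[1][140:300,180:380],(400,320))
p=np.zeros((570,800,3),np.uint8);p[:320,:400]=a;p[:320,400:]=c;p[320:,:400]=b;cv2.imwrite("pics/d.png",p)
```

```text
t 15.43 tcp [0.4192 0.0891 0.0717] yaw -172.58 tilt 0.21 F [ 3.2 -4.9  4.4] w 0.0207 109.0
shift units [ 0.11 -0.27  0.02] turn units [-0.02  0.04 -0.02]
top spool n 174 circle mm 592.2 110.3 r 21.9 bbox mid [592.1 109.9] ztop [0.1079 0.1115]
top bolt n 39 circle mm 666.5 120.5 r 12.7 bbox mid [665.2 119.8] ztop [0.1459 0.1496]
lug ((684.442626953125, 129.108642578125), (97.54669952392578, 59.460697174072266), 7.237898826599121)
side spool n 150 circle mm 589.6 112.0 r 24.3 bbox mid [590. 112.] ztop [0.1062 0.1091]
side bolt n 28 circle mm 664.2 118.3 r 10.7 bbox mid [665.8 118.3] ztop [0.1447 0.1474]
lug ((685.0147094726562, 129.45423889160156), (101.66714477539062, 57.806182861328125), 10.230576515197754)
wrist spool few 0
wrist bolt few 0
```

View pics/d.png

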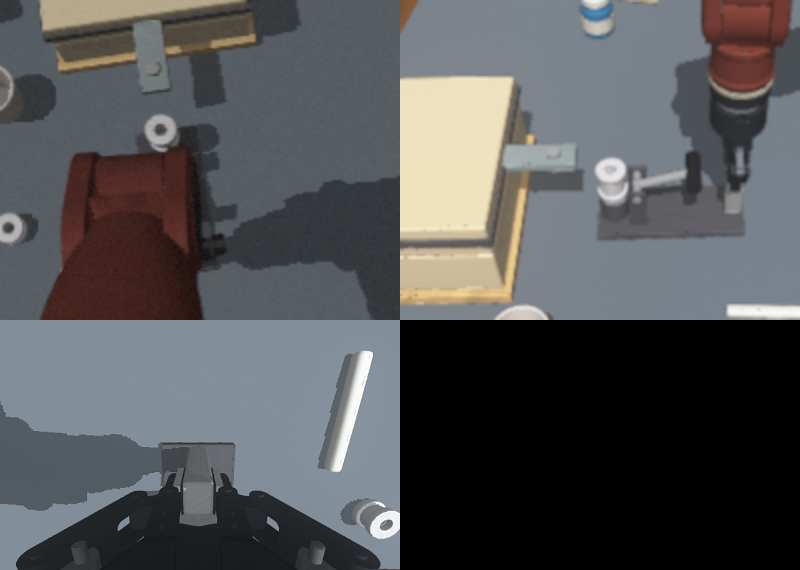

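The top crop shows the spool on the jack at (162,132) and the lug with its bolt at (153,67). The jack followed the gripper without slipping. Next is a zoom to locate the bolt and the spool in both cameras.

Run:
```python
from h import *
p=np.zeros((600,800,3),np.uint8)
for i,(n,u,v) in enumerate((("top",245,125),("side",215,200))):
    fs=[manip.camera(n)["frame"].astype(float) for _ in range(6)]; f=np.mean(fs,0).astype(np.uint8); cv2.imwrite(f"pics/{n}avg.png",f)
    p[:,i*400:i*400+400]=cv2.resize(f[v:v+75,u:u+50] if n=="top" else f[v:v+75,u+30:u+80],(400,600),interpolation=cv2.INTER_CUBIC)
cv2.imwrite("pics/e.png",p)
```

```text
(no output)
```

View pics/e.png

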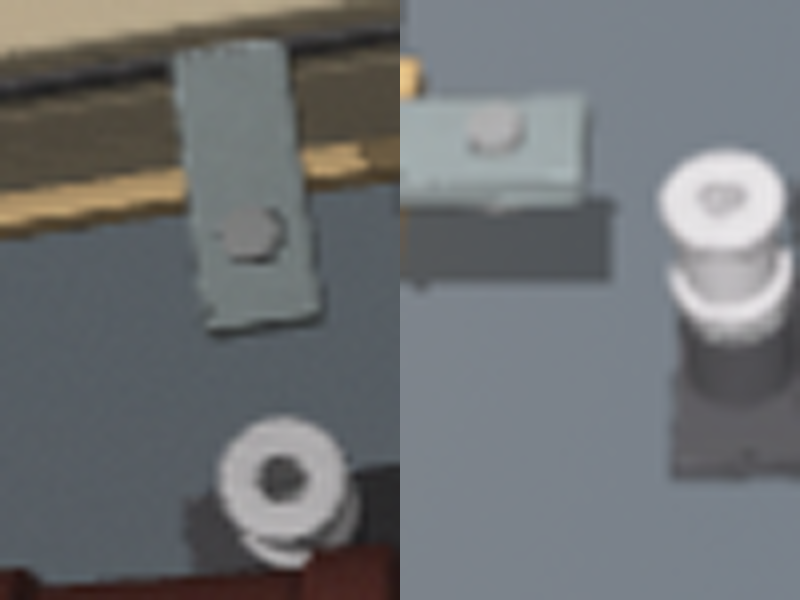

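The zoom's left half (top camera) shows the bolt at (250,234) and the spool's top centre at (283,478). The right half (side camera) shows the bolt at (496,124) and the spool top at (723,199). I'll intersect those rays with the known heights.

```bash
cat >> h.py <<'E'
def ray(n,u,v,z):
    c=manip.camera(n); K=np.array([[c["fx"],0,c["cx"]],[0,c["fy"],c["cy"]],[0,0,1.]])
    x,y=cv2.undistortPoints(np.array([[[u,v]]],float),K,np.array([c["k1"],0,0,0.])).ravel(); T=np.array(c["T"])
    d=T[:3,:3]@[x,-y,-1]; return (T[:3,3]+d*(z-T[2,3])/d[2])[:2].round(4)
E
python3 - <<'E'
from h import *
for n,b,s in(("top",(275.8,153.8),(279.9,184.3)),("side",(256.5,215.0),(284.9,224.4))):
    B=ray(n,*b,.144);S=ray(n,*s,.108); print(n,B,S,B-S)
a=[ray("top",245+x/8-.5,125+y/8-.5,.139) for x,y in((175,60),(208,330),(287,45),(322,315))]
for i in(0,2): d=a[i]-a[i+1]; print('lug yaw',np.degrees(np.arctan2(d[1],d[0])))
print('mid front',(a[1]+a[3])/2)
plan([.419,.089,.0717],187.5)
E
```

```text
top [0.6683 0.118 ] [0.5924 0.1114] [0.0759 0.0066]
side [0.6673 0.1161] [0.5911 0.1121] [0.0762 0.004 ]
lug yaw 6.561661368623468
lug yaw 6.561661368623468
mid front [0.63875 0.1138 ]
t 16.58 tcp [0.4192 0.0891 0.0717] yaw -172.58 tilt 0.21 F [ 2.9 -4.7  5. ] w 0.021 109.0
shift units [ 0.01 -0.    0.  ] turn units [-0.02  0.04 -0.02]
```

Request:
{"api": "servo_tool", "payload": {"motion": [[[-0.2,0,0,0,0,0,-1],[-0.35,-0.02,0,0,0,0,-1],[-0.4,-0.03,0,0,0,0,-1],[-0.4,-0.03,0,0,0,0,-1],[-0.4,-0.03,0,0,0,0,-1],[-0.4,-0.03,0,0,0,0,-1],[-0.4,-0.03,0,0,0,0,-1],[-0.4,-0.03,0,0,0,0,-1],[-0.4,0,0,0,0,0,-1],[-0.3,0,0,0,0,0,-1],[-0.16,0,0,0,0,0,-1],[0,0,0,0,0,0,-1],[0,0,0,0,0,0,-1]]]}}

```text
time_s: 17.67
ee_pos: [0.4878, 0.0956, 0.0714]
orientation: [0.204, -3.126, -0.0]
ft_force: [-24.3, -2.0, 33.7]
gripper_width: 0.0206
gripper_force: 112.8
```

Run:
```python
from h import *
plan([.495,.0949,.0717],187.5)
p=np.zeros((600,800,3),np.uint8)
for i,(n,u,v) in enumerate((("top",245,125),("side",235,190))):
    fs=[manip.camera(n)["frame"].astype(float) for _ in range(4)]; f=np.mean(fs,0).astype(np.uint8)
    p[:,i*400:i*400+400]=cv2.resize(f[v:v+75,u:u+50],(400,600),interpolation=cv2.INTER_CUBIC)
cv2.imwrite("pics/f.png",p)
```

```text
t 17.67 tcp [0.4878 0.0956 0.0714] yaw -172.52 tilt 0.53 F [-24.3  -2.   33.7] w 0.0206 112.8
shift units [-0.35 -0.08 -0.02] turn units [ 0.01 -0.12 -0.  ]
```

View pics/f.png

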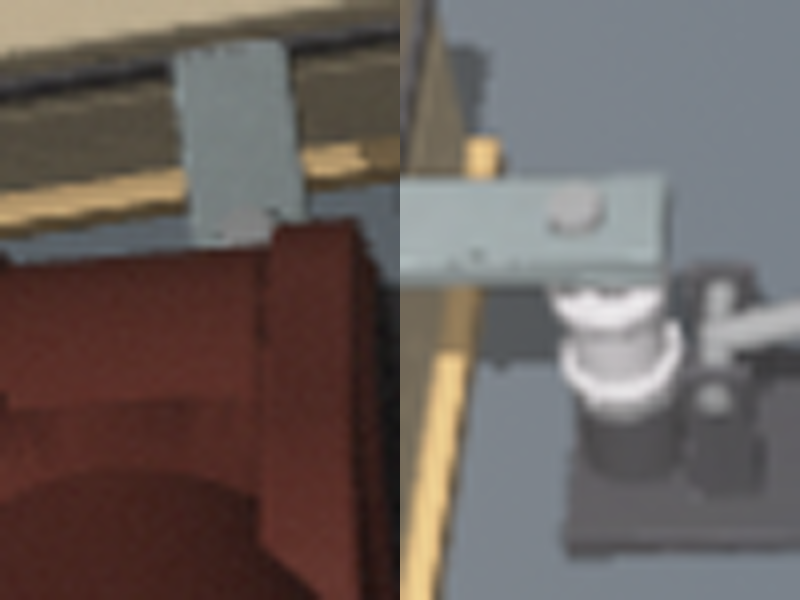

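The side crop shows the bolt at (575,207) and the spool's upper flange centred near (608,290), a few mm short. There is 34 N pressing up on the tool, so I'll unload it a little and go forward 7 mm.

Request:
{"api": "servo_tool", "payload": {"motion": [[[0,0,-0.05,0,0,0,-1],[0,0,-0.05,0,0,0,-1],[-0.1,0,0,0,0,0,-1],[-0.1,0,0,0,0,0,-1],[0,0,0,0,0,0,-1]]]}}

```text
time_s: 18.48
ee_pos: [0.4977, 0.0962, 0.0722]
orientation: [0.204, -3.134, -0.0]
ft_force: [0.0, -0.3, -10.0]
gripper_width: 0.0208
gripper_force: 107.8
```

```bash
cat >> h.py <<'E'
def sidecheck():
    f=np.mean([manip.camera("side")["frame"].astype(float) for _ in range(4)],0).astype(np.uint8)
    k=8; up=lambda x:cv2.resize(x,None,fx=k,fy=k,interpolation=cv2.INTER_CUBIC)
    A=cv2.imread("pics/sideavg.png")
    # spool waist + lower flange + ram in A: u 276..298, v 233..250
    u0,v0,w,h=276,233,23,17
    t=up(A[v0:v0+h,u0:u0+w]); U0,V0=235,210
    s=up(f[V0:V0+55,U0:U0+65]); r=cv2.matchTemplate(s,t,cv2.TM_CCOEFF_NORMED); _,mx,_,(x,y)=cv2.minMaxLoc(r)
    du=U0+x/k-u0; dv=V0+y/k-v0
    a=ray("side",u0+w/2,v0+h/2,.070); b=ray("side",u0+w/2+du,v0+h/2+dv,.070)
    print('match',round(mx,3),'du,dv',du,dv,'moved',b-a,'spool est',np.array([.5920,.1115])+b-a,'bolt ~',[.6683,.1175])
E
python3 - <<'E'
from h import *
sidecheck(); plan([.495,.0955,.0717],187.4)
E
```

```text
match 0.975 du,dv -27.0 -0.625 moved [0.0766 0.0052] spool est [0.6686 0.1167] bolt ~ [0.6683, 0.1175]
t 18.78 tcp [0.4973 0.0962 0.0725] yaw -172.54 tilt 0.02 F [ -1.1   0.1 -10.2] w 0.0207 107.8
shift units [ 0.12 -0.02  0.04] turn units [ 0.   -0.01  0.01]
```

Request:
{"api": "servo_tool", "payload": {"motion": [[[0.06,0,0,0,0,0,-1],[0,0,0.03,0,0,0,-1],[0,0,0,0,0,0,-1],[0,0,0,0,0,0,-0.3],[0,0,0,0,0,0,1],[0,0,0,0,0,0,1],[0,0,0,0,0,0,1],[0,0,-0.3,0,0,0,1],[0,0,-0.8,0,0,0,1],[0,0,-1,0,0,0,1],[0,0,-1,0,0,0,1],[0,0,0,0,0,0,1],[0,0,0,0,0,0,1]]]}}

```text
time_s: 19.87
ee_pos: [0.4974, 0.0962, 0.1355]
orientation: [-0.204, 3.132, -0.0]
ft_force: [-0.0, -0.9, -0.3]
gripper_width: 0.0852
gripper_force: 0.0
```

Run:
```python
from h import *
sidecheck()
f,W,T=cloud("wrist")
circ(W,(.497,.096),.1,.115,.025,'post wrist')
m=(W[...,2]>.085)&(W[...,2]<.112)&(np.hypot(W[...,0]-.555,W[...,1]-.1025)<.04); print('bar',m.sum(),W[m].mean(0) if m.any() else '')
plan([.5535,.1035,.125],187.4)
```

```text
match 0.976 du,dv -26.375 -0.375 moved [0.0747 0.0059] spool est [0.6667 0.1174] bolt ~ [0.6683, 0.1175]
post wrist n 1334 circle mm 493.8 95.7 r 15.4 bbox mid [493.8  95.7] ztop [0.1091 0.1102]
bar 2979 [0.54949965 0.10271213 0.10439816]
t 20.22 tcp [0.4958 0.0961 0.1335] yaw -172.54 tilt 0.07 F [ 0.   0.2 -0.1] w 0.0851 0.0
shift units [-2.91 -0.01  0.42] turn units [ 0.   -0.02  0.01]
```

Request:
{"api": "servo_tool", "payload": {"motion": [[[-0.5,0,0,0,0,0,-1],[-0.8,0,0,0,0,0,-1],[-0.8,0,0,0,0,0,-1],[-0.7,0,0,0,0,0,-1],[0,0,0,0,0,0,-1],[0,0,0.5,0,0,0,-1],[0,0,0.4,0,0,0,-1],[0,0,0,0,0,0,-1],[0,0,0,0,0,0,-1],[0,0,0,0,0,0,-1]]]}}

```text
time_s: 21.05
ee_pos: [0.5512, 0.1033, 0.116]
orientation: [0.204, -3.134, 0.0]
ft_force: [0.1, -1.0, 0.3]
gripper_width: 0.0001
gripper_force: 0.0
```

Run:
```python
from h import *
plan([.5515,.1035,.108],187.4)
```

```text
t 21.05 tcp [0.5512 0.1033 0.116 ] yaw -172.54 tilt 0.03 F [ 0.1 -1.   0.3] w 0.0001 0.0
shift units [-0.02  0.01  0.4 ] turn units [ 0.   -0.01  0.01]
```

Request:
{"api": "servo_tool", "payload": {"motion": [[[0,0,0.2,0,0,0,-1],[0,0,0.2,0,0,0,-1],[0.02,0,0.2,0,0,0,-1],[0.04,0,0.2,0,0,0,-1],[0.04,0,0.2,0,0,0,-1],[0.03,0,0.2,0,0,0,-1],[0,0,0.2,0,0,0,-1],[0,0,0,0,0,0,-1]]]}}

```text
time_s: 21.72
ee_pos: [0.5476, 0.1029, 0.0875]
orientation: [0.204, -3.132, 0.0]
ft_force: [-7.6, -1.9, 11.2]
gripper_width: 0.0001
gripper_force: 6.1
```

Run:
```python
from h import *
plan([.5515,.1035,.058],187.4); sidecheck()
for n in("side",):
    f,W,T=cloud(n); circ(W,(.668,.1175),.1425,.175,.018,n+' bolt')
```

```text
t 21.72 tcp [0.5476 0.1029 0.0875] yaw -172.54 tilt 0.15 F [-7.6 -1.9 11.2] w 0.0001 6.1
shift units [-0.2   0.01  1.47] turn units [-0.   -0.03  0.01]
match 0.932 du,dv -26.875 -2.5 moved [ 0.0777 -0.0014] spool est [0.6697 0.1101] bolt ~ [0.6683, 0.1175]
side bolt n 42 circle mm 665.6 124.3 r 15.0 bbox mid [665.6 119.8] ztop [0.1473 0.1498]
```

Request:
{"api": "servo_tool", "payload": {"motion": [[[0,0,0.2,0,0,0,-1],[0,0,0.2,0,0,0,-1],[0,0,0.2,0,0,0,-1],[-0.05,0,0.2,0,0,0,-1],[-0.05,0,0.2,0,0,0,-1],[-0.05,0,0.2,0,0,0,-1],[-0.05,0,0.15,0,0,0,-1],[0,0,0.1,0,0,0,-1],[0,0,0,0,0,0,-1],[0,0,0,0,0,0,-1]]]}}

```text
time_s: 22.9
ee_pos: [0.5524, 0.1035, 0.0591]
orientation: [0.204, -3.134, 0.0]
ft_force: [-6.8, -1.5, 11.9]
gripper_width: -0.0002
gripper_force: 6.0
```

Run:
```python
from h import *
plan([.5515,.1035,.058],187.4)
for n in("side","top"):
    f,W,T=cloud(n); circ(W,(.668,.1175),.155,.18,.018,n+' bolt')
    if n=="side":
        p=cv2.resize(f[150:270,200:360],(800,600),interpolation=cv2.INTER_CUBIC); cv2.imwrite("pics/g.png",p)
```

```text
t 22.9 tcp [0.5524 0.1035 0.0591] yaw -172.54 tilt 0.07 F [-6.8 -1.5 11.9] w -0.0002 6.0
shift units [0.04 0.01 0.06] turn units [-0.   -0.02  0.01]
side bolt n 87 circle mm 667.9 117.6 r 17.8 bbox mid [667.4 117. ] ztop [0.1587 0.1642]
top bolt few 0
```

Request:
{"api": "servo_tool", "payload": {"motion": [[[0,0,0.05,0,0,0,-1],[0,0,0.05,0,0,0,-1],[0,0,0,0,0,0,-1],[0,0,0,0,0,0,-1]]]}}

```text
time_s: 23.33
ee_pos: [0.5526, 0.1035, 0.0575]
orientation: [0.204, -3.134, 0.0]
ft_force: [-7.1, -0.6, 14.0]
gripper_width: -0.0003
gripper_force: 7.0
```

Request:
{"api": "servo_tool", "payload": {"motion": [[[0,0,0.05,0,0,0,-1],[0,0,0.05,0,0,0,-1],[0,0,0,0,0,0,-1],[0,0,0,0,0,0,-1]]]}}

```text
time_s: 23.67
ee_pos: [0.5528, 0.1035, 0.0566]
orientation: [-0.205, 3.135, -0.0]
ft_force: [-10.5, -1.2, 26.9]
gripper_width: -0.0004
gripper_force: 13.5
```

The force rose from 14 to 27 N over about 1 mm, so the handle is on its stop and the trial lift is done. Now I'll let it all the way up.

Request:
{"api": "servo_tool", "payload": {"motion": [[[0,0,-0.2,0,0,0,-1],[0,0,-0.2,0,0,0,-1],[0.05,0,-0.25,0,0,0,-1],[0.05,0,-0.25,0,0,0,-1],[0.05,0,-0.25,0,0,0,-1],[0,0,-0.25,0,0,0,-1],[0,0,-0.25,0,0,0,-1],[0,0,-0.25,0,0,0,-1],[-0.02,0,-0.25,0,0,0,-1],[-0.02,0,-0.25,0,0,0,-1],[-0.02,0,-0.25,0,0,0,-1],[0,0,-0.25,0,0,0,-1],[0,0,-0.3,0,0,0,-1],[0,0,-0.3,0,0,0,-1],[0,0,0,0,0,0,-1],[0,0,0,0,0,0,-1],[0,0,0,0,0,0,-1],[0,0,0,0,0,0,-1],[0,0,0,0,0,0,-1],[0,0,0,0,0,0,-1]]]}}

```text
time_s: 25.33
ee_pos: [0.5512, 0.1033, 0.1248]
orientation: [0.204, -3.134, -0.0]
ft_force: [0.5, 0.2, -0.7]
gripper_width: -0.0001
gripper_force: 0.0
```

Run:
```python
from h import *
plan([.5515,.1035,.108],187.4); sidecheck()
f,W,T=cloud("side"); circ(W,(.668,.1175),.1425,.18,.018,' bolt')
m=(W[...,2]>.085)&(W[...,2]<.113)&(np.hypot(W[...,0]-.553,W[...,1]-.1035)<.04); print('bar',m.sum(),W[m].mean(0),W[m].max(0))
cv2.imwrite("pics/g.png",cv2.resize(f[150:270,200:360],(800,600),interpolation=cv2.INTER_CUBIC))
```

```text
t 25.33 tcp [0.5512 0.1033 0.1248] yaw -172.54 tilt 0.03 F [ 0.5  0.2 -0.7] w -0.0001 0.0
shift units [-0.02  0.01  0.84] turn units [ 0.   -0.01  0.01]
match 0.976 du,dv -26.375 -0.375 moved [0.0747 0.0059] spool est [0.6667 0.1174] bolt ~ [0.6683, 0.1175]
 bolt n 29 circle mm 665.5 117.8 r 10.4 bbox mid [665.1 117.8] ztop [0.1445 0.1471]
bar 165 [0.55645683 0.11619239 0.09940737] [0.59204801 0.13734811 0.10895631]
```

View pics/g.png

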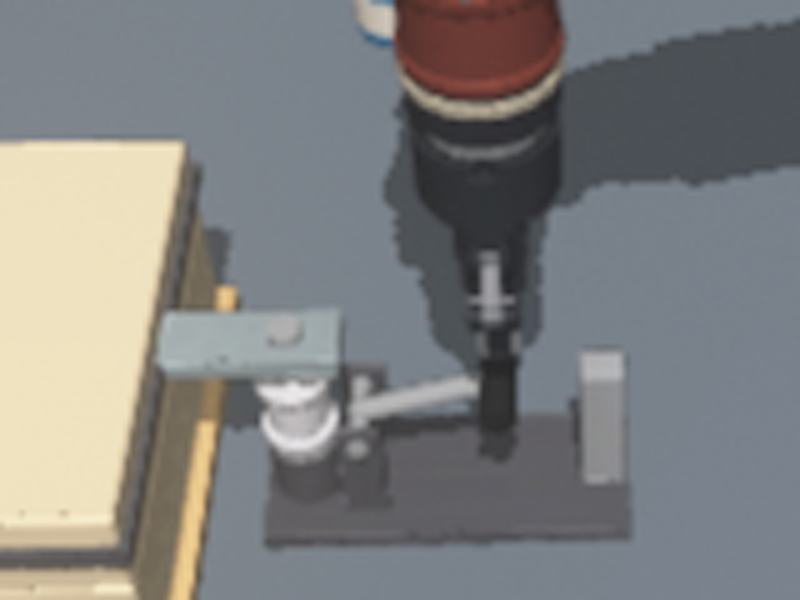

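The image shows the mould shut, with the bolt at (285,330). The handle is up and the spool is under the lug at (298,400), unmoved. Now the second push.

Request:
{"api": "servo_tool", "payload": {"motion": [[[0,0,0.25,0,0,0,-1],[0,0,0.25,0,0,0,-1],[0,0,0.25,0,0,0,-1],[0,0,0.2,0,0,0,-1],[0.02,0,0.2,0,0,0,-1],[0.04,0,0.2,0,0,0,-1],[0.04,0,0.2,0,0,0,-1],[0.03,0,0.2,0,0,0,-1],[0,0,0.2,0,0,0,-1],[0,0,0.2,0,0,0,-1],[0,0,0.2,0,0,0,-1],[0,0,0.2,0,0,0,-1],[-0.05,0,0.2,0,0,0,-1],[-0.05,0,0.2,0,0,0,-1],[-0.05,0,0.2,0,0,0,-1],[-0.05,0,0.15,0,0,0,-1],[0,0,0.1,0,0,0,-1],[0,0,0.05,0,0,0,-1],[0,0,0,0,0,0,-1],[0,0,0,0,0,0,-1]]]}}

```text
time_s: 27.35
ee_pos: [0.5521, 0.1034, 0.0571]
orientation: [0.204, -3.134, 0.0]
ft_force: [-10.0, -1.7, 21.1]
gripper_width: 0.0001
gripper_force: 10.2
```

Request:
{"api": "servo_tool", "payload": {"motion": [[[0,0,0.04,0,0,0,-1],[0,0,0,0,0,0,-1],[0,0,0,0,0,0,-1],[0,0,0,0,0,0,-1]]]}}

```text
time_s: 27.68
ee_pos: [0.5522, 0.1035, 0.0567]
orientation: [0.204, -3.135, 0.0]
ft_force: [-11.7, -0.9, 25.6]
gripper_width: -0.0002
gripper_force: 12.8
```

Run:
```python
from h import *
plan([.5515,.1035,.0575],187.4)
f,W,T=cloud("side"); circ(W,(.668,.1175),.155,.18,.018,' bolt')
W0=np.load("side0.npy")
d=cv2.absdiff(f,cv2.imread("pics/side0.png"))
for n,(x,y) in dict(jar=(.684,-.313),short=(.472,.341)).items():
    for X in(W0,W): circ(X,(x,y),.022,.09,.045,n)
print(manip.get_obs()["ft_force"])
```

```text
t 27.68 tcp [0.5522 0.1035 0.0567] yaw -172.54 tilt 0.01 F [-11.7  -0.9  25.6] w -0.0002 12.8
shift units [ 0.04  0.01 -0.04] turn units [-0.   -0.    0.01]
 bolt n 95 circle mm 668.0 117.6 r 17.8 bbox mid [668.2 117.6] ztop [0.1596 0.1653]
jar n 314 circle mm 689.5 -313.6 r 31.5 bbox mid [ 688.6 -313.6] ztop [0.0637 0.0851]
jar n 13 circle mm 715.2 -306.6 r 10.5 bbox mid [ 714.8 -306.6] ztop [0.0552 0.0753]
short n 209 circle mm 472.0 340.6 r 22.4 bbox mid [471.9 341.2] ztop [0.0301 0.0328]
short n 208 circle mm 472.2 340.3 r 22.8 bbox mid [471.7 340.9] ztop [0.0299 0.0332]
[-10.83903339  -0.72609824  26.33236108]
```

```bash
python3 -c "
from workcell import manip
print(manip.close_job())"
```

```text
the job is handed in; nothing more can be done
None
```

I handed the job in at about 28 s, with the tall riser seated on the jack within about 2 mm of the lift pad's centre, the trial lift and full return done, and the handle held on its stop with the mould raised about 19 mm.

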